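# Shunt the kitting pans and sleeve the spindle

### The job

On the steel plate of the fastener bench, slide the hoop-handled pan off the square place onto the ring place, and slide the spindle pan onto the square place, so that each pan stands wholly inside its painted outline. Slide both pans along the plate without lifting or tipping them. Slip the tall sleeve (not the short collar) over the spindle, right down onto its shoulder, and leave everything else standing where it is.

Things in the scene. Friction and masses are not known exactly. Their poses are not given: they have to be found in the camera images.
- hoop_pan: Hoop-handled pan: round steel pan, a few bolts fixed in it; 98 mm across the base, 104 mm at the rim, 35 mm high, 0.4 kg. An upright dark hoop handle stands over it: a level bar along the pan's own x, 100 mm long, 12 mm wide and 12 mm tall, mid-height 60 mm above the underside, on a post at each end. Origin: centre of the underside, z up.
- spindle_pan: Spindle pan: low round steel pan, 98 mm across the base, 104 mm at the rim, 26 mm high, no handle, 0.4 kg. A dark shoulder 30 mm across rises in its middle to 30 mm above the underside; on it an upright spindle, 16 mm diameter, up to 92 mm, tapered over the last 5 mm. Origin: centre of the underside, z up.
- spindle_shoulder (a point): Point on the spindle's axis on the shoulder's top face, 30 mm above the spindle pan's underside, where the sleeve comes to rest.
- sleeve: Sleeve: plain steel tube standing upright, 36 mm outside diameter, 20 mm bore, 40 mm tall, 0.12 kg, on one of the outer sides of the plate. Origin: centre of its underside, z along the bore.
- square_place: Place marked with a white painted square outline, 134 mm inside, line 5 mm, flush with the steel plate (z=0). The hoop-handled pan starts on it. Origin: centre; x and y along the sides.
- ring_place: Place marked with a white painted ring outline, 134 mm inside diameter, line 5 mm, flush with the plate; empty at the start. Origin: centre.
- cross_place: Place marked with a white painted cross, arms 160 mm long overall, flush with the plate. The spindle pan starts on it. Origin: centre.
- collar: Bystander: short wide steel collar, 52 mm across, 28 mm bore, 18 mm high (not the sleeve). Origin: underside centre.
- big_bolt: Bystander: large hex bolt standing on its head, head about 43 mm across and 15 mm high, shank 24 mm, 80 mm high in all. Origin: underside centre.
- jar: Bystander: clear jar with a steel lid, 56 mm across, 75 mm high. Origin: underside centre.
- can: Bystander: upright metal can, 52 mm across, 85 mm high, standing in one of the two gaps between the marked places. Origin: underside centre.
- carton: Bystander: upright cardboard carton, 48 x 48 x 70 mm high, standing in the other gap between the marked places. Origin: underside centre.
- big_nut: Bystander: large hex nut lying flat, 52 mm across corners, 24 mm high, on the robot's side of the marked places. Origin: underside centre.
Things that resemble listed ones, but are neither listed nor needed, are in the scene too. What is shaped like the hoop_pan but orange or red is not meant.

How it is judged:
By the outcome, as a careful person would: the job done as asked, in the order asked, and still so for the second after the job is handed in, with the robot touching nothing.
It also fails if it takes over 72 s, if anything falls off the work surface, if the arm or the gripper's body presses on something with over 40 N, if the wrist force passes 120 N, or if a joint passes its speed limit or range.

### The arm

A 6-joint arm with a two-finger parallel gripper is mounted at the origin on the work surface. World frame = base frame: x ahead of the robot, y to its left, z up, the work surface at z = 0. Lengths are in m, angles in rad, forces in N, time in s.
With the tool pointing down it reaches from about 0.35 to 0.8 m from the base axis. Payload 7.3 kg.
Tool frame: the origin (TCP) lies on the centre line of the jaws, within the pads' length; the fingertips stand 14 mm ahead of it and the grasp point (between the pads) lies 5 mm behind it; z points along the fingers, y is the line along which they close (so a half turn about z gives the same grasp; the last joint's range is limited). The gripper opens to 85 mm and grips with 20 to 120 N. Pads are 22 mm wide; open, the fingers measure 114 mm over their backs; the gripper's body (76 mm by 85 mm) begins 54 mm behind the grasp point. The pads swing forward as they close: fully open they stand 13 mm farther back than shut.
Start: joints at [1.062, 0.342, 1.524, -0, 1.275, -0.146], TCP at [0.186, 0.491, 0.211] pointing down, gripper open.
Joint ranges: [-2.53, 2.53], [-0.77, 2.02], [0.04, 2.7], [-1, 4.14], [0.28, 2.66], [-3.11, 3.11]. Speed limits (rad/s): [2.57, 2.57, 3.14, 3.14, 3.14, 3.14].

### API

Orientations are given as a unit quaternion [x, y, z, w].
In Python, from plant import * gives the robot as it stands. Calls block until the motion is done:
- move_ptp(position, orientation): joint-space move of the TCP to a pose.
- move_l(position, max_speed=0.15, ori=None, f_stop=None): straight line of the TCP; ori=None keeps the orientation; max_speed is the mean speed in m/s. With f_stop (N) it stops when the force on the tool has changed by that much, and returns True; else False.
- goto_joints(angles): joint-space move.
- release() and clamp(f_grip=None): open the fingers fully, or close them until they stop; f_grip is the grip in N (None keeps the last).
- pause(seconds).
- ik(position, orientation): joint angles nearest the present ones, or None.
- snapshot(name): name is "side" or "top"; returns a dict with "pixels" (480x640x3 uint8, red, green, blue), "depth" (480x640 float32, m along the optical axis (not along the pixel's ray), 0 where there is no reading), "vertical_fov" (degrees; the focal length in pixels is half the picture's height over the tangent of half this angle, whatever the lens; pixels are square), "cx", "cy" (the principal point, pixels), "k1" (the pictures are not rectified: a ray, as slopes to the right and down, at radius r is drawn at 1 + k1 r^2 times it, then the intrinsics apply), "rvec" (rotation vector, rad) and "tvec" (3), from world to camera coordinates, as OpenCV has them. Camera axes: x right, y down, z forward; pixel columns grow to the right and rows downward; lengths in m; the calibration is good to about 2 mm. A picture is of the moment at which its call begins.
A pose or a line that the arm cannot do raises MotionError and nothing moves.
- close_job(): hands the job in; it is judged then, once.
Trained networks look in a picture, given as the dict that the camera call returned (one of the last four; its "shot" number tells which), for a name from the list of things; names that differ only in an ending like _2 or _b are one class to them, and where a whole thing is asked for, a point or a joint stands for the part that bears it (a point fixed in the world has none). Each returns a list of dicts, best first, with "score" (0 to 1); they miss things now and then, are a little off and sometimes report something else, mostly with a low value. They report only what shows in the picture. A call takes as long as a camera call. They do not tell look-alikes from the thing itself.
- boxes_of(picture, label): "point" ([row, column] in pixels, amid what is visible of it).
Readings, each from a call of its own:
- get_time_s(): time.
- get_joints(): joint angles.
- get_qvel(): joint speeds.
- get_joint_torque(): joint torques, N m.
- get_position(): TCP position.
- get_orientation(): TCP orientation.
- get_contact_force(): force on the tool from outside, world axes, zero at the start.
- get_torque(): the same for the moment, N m.
- get_opening(): finger opening in m.
- get_grip_force(): force on a finger pad.
Only numpy, scipy, OpenCV 4.12 (cv2) and the standard library are available. Lean on these libraries where they do the work, as an engineer would, in place of code of your own. Each camera call takes 0.05 s, during which the arm holds its last target. There are 200 camera calls.

## Working session

There is one attempt and no reset: what is moved stays moved. The work goes in short steps, each a Python script; the robot and the scene stay as the last script left them, time stands still between calls to the robot, and variables do not carry over. Pictures are saved under pics/ and viewed, at most 10 in all, crops included, and the job is handed in when it is done.

```bash
ls; mkdir -p pics; cat > h.py <<'E'
from plant import *
import numpy as np, cv2
def K(s):
    f=240/np.tan(np.radians(s["vertical_fov"])/2)
    return np.array([[f,0,s["cx"]],[0,f,s["cy"]],[0,0,1.]]),np.array([s["k1"],0,0,0,0.])
def cloud(s):
    k,d=K(s); R=cv2.Rodrigues(np.array(s["rvec"],float))[0]; t=np.array(s["tvec"],float).ravel()
    v,u=np.mgrid[0:480,0:640]
    n=cv2.undistortPoints(np.stack([u,v],-1).reshape(-1,1,2).astype(float),k,d).reshape(480,640,2)
    z=s["depth"].astype(float)
    P=np.dstack([n[...,0]*z,n[...,1]*z,z])
    W=(P-t)@R; W[z==0]=np.nan
    return W
def onplane(s,px,h):   # px: Nx2 (col,row) -> world xy at height h
    k,d=K(s); R=cv2.Rodrigues(np.array(s["rvec"],float))[0]; t=np.array(s["tvec"],float).ravel()
    n=cv2.undistortPoints(np.array(px,float).reshape(-1,1,2),k,d).reshape(-1,2)
    r=np.c_[n,np.ones(len(n))]@R; c=-R.T@t
    return c+r*((h-c[2])/r[:,2])[:,None]
def proj(s,p):
    k,d=K(s); return cv2.projectPoints(np.array(p,float).reshape(-1,3),np.array(s["rvec"],float),np.array(s["tvec"],float),k,d)[0].reshape(-1,2)
E
python3 - <<'E'
from h import *
import pickle
for n in ("top","side"):
    s=snapshot(n); pickle.dump(s,open(n+"0.pkl","wb"))
    cv2.imwrite(f"pics/{n}0.png",s["pixels"][...,::-1])
    W=cloud(s); print(n,s["tvec"],s["vertical_fov"],s["k1"],np.nanpercentile(W[...,2],[5,50,95]))
    for l in "hoop_pan spindle_pan sleeve square_place ring_place cross_place collar big_bolt jar can carton big_nut".split():
        print(l,[(np.round(b["point"]).astype(int).tolist(),round(b["score"],2),np.round(W[int(b["point"][0]),int(b["point"][1])],3).tolist()) for b in boxes_of(s,l)[:4]])
print(get_time_s(), get_orientation())
E
```

```text
pics
top [-0.02224171  0.54450041  1.25418863] 42.66599997010796 -0.07909996075676744 [-0.74364309  0.00211883  0.06790203]
hoop_pan [([334, 175], 0.81, [0.356, 0.268, 0.064]), ([244, 189], 0.72, [0.536, 0.246, 0.069]), ([146, 140], 0.62, [0.743, 0.364, 0.006])]
spindle_pan [([262, 394], 0.7, [0.507, -0.172, 0.002]), ([238, 315], 0.61, [0.549, -0.004, 0.09])]
sleeve [([296, 487], 0.66, [0.438, -0.371, 0.002]), ([196, 134], 0.52, [0.635, 0.369, 0.022])]
square_place [([231, 158], 0.66, [0.565, 0.321, 0.004])]
ring_place [([233, 392], 0.64, [0.567, -0.168, 0.003])]
cross_place []
collar [([200, 143], 0.94, [0.627, 0.354, 0.004]), ([243, 191], 0.6, [0.541, 0.251, 0.007])]
big_bolt [([289, 125], 0.63, [0.445, 0.369, 0.065]), ([218, 490], 0.39, [0.598, -0.353, 0.072])]
jar [([217, 491], 0.79, [0.597, -0.352, 0.082]), ([237, 449], 0.55, [0.561, -0.287, 0.001])]
can [([257, 370], 0.82, [0.515, -0.112, 0.089])]
carton [([218, 260], 0.57, [0.59, 0.105, 0.067])]
big_nut [([292, 272], 0.73, [0.443, 0.082, 0.026]), ([289, 128], 0.46, [0.444, 0.37, 0.04])]
side [-0.39244712  0.2442315   0.6755863
[... 211 characters left out ...]
005])]
spindle_pan [([254, 325], 0.73, [0.54, -0.016, 0.031])]
sleeve [([391, 437], 0.57, [0.423, -0.368, 0.039])]
square_place [([239, 242], 0.65, [0.476, 0.178, -0.0]), ([215, 302], 0.24, [0.567, 0.083, 0.064])]
ring_place []
cross_place []
collar [([184, 248], 0.62, [0.629, 0.373, 0.006]), ([327, 504], 0.55, [0.581, -0.372, 0.062]), ([231, 225], 0.26, [0.467, 0.227, 0.001])]
big_bolt [([200, 172], 0.61, [0.449, 0.444, -0.002])]
jar [([330, 504], 0.58, [0.583, -0.373, 0.053])]
can [([280, 361], 0.93, [0.505, -0.142, 0.06])]
carton [([219, 301], 0.85, [0.567, 0.089, 0.054])]
big_nut [([262, 252], 0.69, [0.426, 0.065, 0.023])]
1.3 [1.80410672e-01 9.83591372e-01 5.02296936e-05 1.06047680e-05]
```

View pics/top0.png

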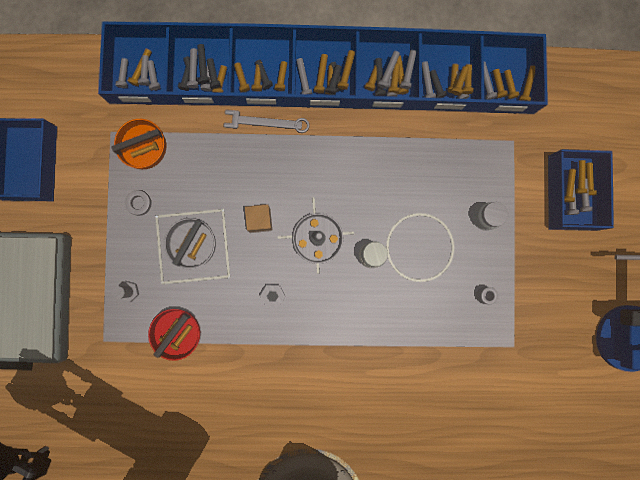

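View pics/side0.png

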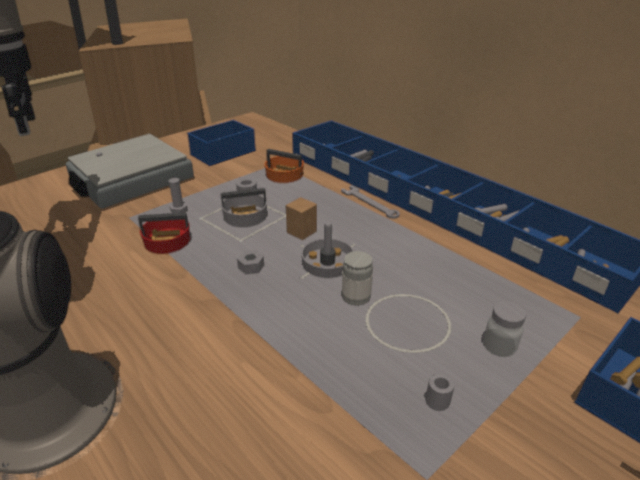

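The top view shows these candidates:
- **hoop_pan:** steel one at (col 190, row 242) inside the square. The look-alikes are orange at (140,144) and red at (175,333).
- **sleeve:** tall tube at (487,295). The look-alikes are the wide, low collar at (138,202), the jar at (488,215) and the nut at (272,293).
- **spindle_pan:** (317,238), on the cross.

The carton (258,218) and the can (372,254) block both gaps, so I'll slide the pans round the far side.

```bash
cat > meas.py <<'E'
from h import *
def blob(W,c,r,z0,z1):
    m=(np.hypot(W[...,0]-c[0],W[...,1]-c[1])<r)&(W[...,2]>z0)&(W[...,2]<z1)
    return W[m]
def disk(W,c,r,z0,z1):
    P=blob(W,c,r,z0,z1)
    (x,y),rad=cv2.minEnclosingCircle(P[:,:2].astype(np.float32)); 
    return np.round([x,y,rad,np.median(P[:,2]),*P[:,:2].mean(0),len(P)],4)
E
python3 - <<'E'
from meas import *
import pickle
T=pickle.load(open("top0.pkl","rb")); S=pickle.load(open("side0.pkl","rb"))
for n,s in (("top",T),("side",S)):
    W=cloud(s); print(n)
    b=blob(W,(.54,.255),.065,.052,.085); r=cv2.minAreaRect((b[:,:2]*1000).astype(np.float32)); print("bar",r,len(b),np.percentile(b[:,2],[5,50,95]))
    for l,c,rr,z0,z1 in [("spin",(.545,-.005),.04,.05,.11),("sleeve",(.44,-.36),.04,.025,.055),("can",(.51,-.115),.045,.07,.1),("jar",(.59,-.36),.05,.06,.09),("carton",(.58,.1),.05,.055,.085),("nut",(.44,.08),.04,.015,.04),("collar",(.63,.36),.04,.01,.03),("orange",(.743,.36),.07,.05,.08),("orangerim",(.743,.36),.07,.025,.045),("panrim",(.54,.25),.07,.025,.045),("spinrim",(.545,-.005),.06,.015,.03)]:
        try: print(l,disk(W,c,rr,z0,z1))
        except Exception as e: print(l,"none")
    px=s["pixels"].astype(int); hsv=cv2.cvtColor(s["pixels"],cv2.COLOR_RGB2HSV)
    wm=(px.min(2)>185)&(abs(W[...,2])<.012)
    for l,c,rr in [("ring",(.53,-.215),.1),("square",(.535,.25),.13)]:
        v,u=np.nonzero(wm&(np.hypot(W[...,0]-c[0],W[...,1]-c[1])<rr))
        if len(v)<10: print(l,len(v));continue
        P=onplane(s,np.c_[u,v],0)[:,:2]*1000
        print(l,len(P),cv2.fitEllipse(P.astype(np.float32)),cv2.minAreaRect(P.astype(np.float32)), P.min(0),P.max(0))
h=T["pixels"]; a=cv2.resize(h[190:290,130:250],(480,400),interpolation=3); b=cv2.resize(h[260:335,450:525],(320,400)[::1],interpolation=3)
cv2.imwrite("pics/crop.png",np.hstack([a,b])[...,::-1])
print(h[215:217,170:230:6].min(2))
E
```

```text
top
bar ((537.120849609375, 250.11453247070312), (13.244298934936523, 100.0009994506836), 61.621742248535156) 338 [0.06015243 0.0664726  0.070936  ]
spin [ 5.526e-01 -1.120e-02  8.000e-03  9.170e-02  5.515e-01 -1.100e-02
  5.700e+01]
sleeve [ 4.406e-01 -3.629e-01  1.860e-02  3.990e-02  4.412e-01 -3.624e-01
  2.150e+02]
can [ 5.196e-01 -1.218e-01  2.560e-02  8.560e-02  5.192e-01 -1.208e-01
  5.310e+02]
jar [ 6.048e-01 -3.645e-01  2.580e-02  7.580e-02  6.040e-01 -3.626e-01
  4.970e+02]
carton [5.884e-01 1.094e-01 3.230e-02 7.130e-02 5.883e-01 1.097e-01 6.040e+02]
nut [4.323e-01 7.980e-02 2.520e-02 2.510e-02 4.320e-01 7.950e-02 4.270e+02]
collar [6.242e-01 3.576e-01 3.240e-02 1.930e-02 6.205e-01 3.620e-01 3.890e+02]
orange [7.393e-01 3.590e-01 5.050e-02 6.680e-02 7.393e-01 3.583e-01 3.620e+02]
orangerim [7.417e-01 3.591e-01 5.270e-02 3.460e-02 7.452e-01 3.620e-01 3.920e+02]
panrim [5.374e-01 2.493e-01 5.210e-02 3.490e-02 5.391e-01 2.555e-01 3.290e+02]
spinrim [ 5.528e-01 -1.130e-02  5.190e-02  2.490e-02  5.523e-01 -1.240e-02
  3.970e+02]
ring 42 ((538.707275390625, -226.78977966308594),
[... 686 characters left out ...]
  5.972e-01 -3.671e-01
  7.680e+02]
carton [5.881e-01 1.085e-01 3.370e-02 6.920e-02 5.827e-01 1.038e-01 4.310e+02]
nut [4.306e-01 7.910e-02 2.660e-02 2.340e-02 4.289e-01 7.600e-02 3.680e+02]
collar [6.196e-01 3.621e-01 2.860e-02 1.750e-02 6.163e-01 3.594e-01 1.900e+02]
orange [7.372e-01 3.572e-01 5.180e-02 6.290e-02 7.373e-01 3.547e-01 2.180e+02]
orangerim [7.387e-01 3.592e-01 5.440e-02 3.150e-02 7.287e-01 3.543e-01 2.890e+02]
panrim [5.353e-01 2.476e-01 5.460e-02 3.090e-02 5.286e-01 2.375e-01 3.330e+02]
spinrim [ 5.505e-01 -1.050e-02  5.330e-02  2.240e-02  5.461e-01 -9.300e-03
  5.970e+02]
ring 0
square 0
[[156 158 148 139 137 143 141 139 144 111]
 [132 122 139 140 143 138 139 141 143 122]]
```

View pics/crop.png

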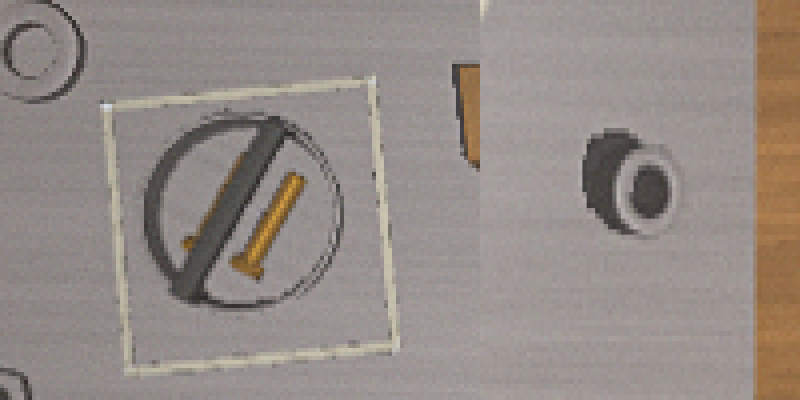

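The crop shows the steel hoop pan (bar pixel ≈ 188,242) inside the square, and the tall narrow sleeve at (492,307 in the crop), which measured 36 mm across and 40 mm high. Both are the right choices. Next I refine the place centres and take hold of the bar.

```bash
cat >> h.py <<'E'
from scipy.spatial.transform import Rotation as Rot
def Q(deg):  # tool down, jaws closing along world heading deg
    c,s=np.cos(np.radians(deg)),np.sin(np.radians(deg))
    return Rot.from_matrix(np.array([[-s,c,0],[c,s,0],[0,0,-1]]).T if False else np.column_stack([(-s,c,0),(c,s,0),(0,0,-1)])).as_quat().tolist()
def st(m=""): print(m,round(get_time_s(),2),"p",np.round(get_position(),4),"F",np.round(get_contact_force(),1),"open",round(get_opening(),4),flush=True)
E
python3 - <<'E'
from meas import *
import pickle
T=pickle.load(open("top0.pkl","rb")); W=cloud(T)
print("square",onplane(T,[(156.75,216.25),(223.25,210),(229.25,277.5),(162.5,283)],0).round(4).tolist(),onplane(T,[(192.9,246.7)],0).round(4))
g=cv2.cvtColor(T["pixels"],cv2.COLOR_RGB2GRAY); th=cv2.morphologyEx(g,cv2.MORPH_TOPHAT,np.ones((9,9)))
d=np.hypot(W[...,0]-.5387,W[...,1]+.2268)
v,u=np.nonzero((th>30)&(abs(d-.0695)<.008)&(W[...,2]<.012)); P=onplane(T,np.c_[u,v],0)[:,:2]*1000
print("ring",len(P),cv2.fitEllipse(P.astype(np.float32)))
print(Rot.from_quat(get_orientation()).as_matrix().round(3).tolist(), Q(69))
for p in [(.536,.25,.15),(.695,.25,.057),(.695,-.227,.057),(.5385,-.227,.057)]:
    print(p,ik(p,Q(61.8)))
move_ptp([.5362,.2498,.13],Q(61.8)); st()
move_l([.5362,.2498,.057],.1); st()
clamp(30); st("clamped"); print(get_grip_force())
E
```

```text
square [[0.5939, 0.3253, 0.0], [0.6095, 0.1865, 0.0], [0.4688, 0.1706, 0.0], [0.4549, 0.3092, 0.0]] [[0.5315 0.2478 0.    ]]
ring 349 ((539.104248046875, -227.6626434326172), (139.36782836914062, 139.46795654296875), 72.88316345214844)
[[-0.935, 0.355, 0.0], [0.355, 0.935, 0.0], [-0.0, 0.0, -1.0]] [0.18223552549214753, 0.9832549075639546, 0.0, 0.0]
(0.536, 0.25, 0.15) [ 3.06883665e-01  5.14475399e-01  1.42469145e+00 -4.44089210e-16
  1.20242580e+00 -7.71729812e-01]
(0.695, 0.25, 0.057) [ 2.41676039e-01  8.69656181e-01  1.00786160e+00 -4.44089210e-16
  1.26407488e+00 -8.36937439e-01]
(0.695, -0.227, 0.057) [-4.20381870e-01  8.54906157e-01  1.03897235e+00 -4.44089210e-16
  1.24771414e+00 -1.49899535e+00]
(0.5385, -0.227, 0.057) [-5.30047466e-01  6.06481533e-01  1.54911214e+00 -4.44089210e-16
  9.85998981e-01 -1.60866094e+00]
 2.89 p [0.5357 0.2508 0.1303] F [0.3 0.9 0.4] open 0.0855
 3.77 p [0.5366 0.2501 0.0576] F [ 0.3 -0.4  0.3] open 0.085
clamped 4.54 p [0.5362 0.2498 0.057 ] F [0.4 0.4 0.4] open 0.0001
0.0
```

```bash
python3 - <<'E'
from meas import *
s=snapshot("side"); t=snapshot("top"); print(get_opening(),get_grip_force(),get_torque())
a=cv2.resize(s["pixels"][90:270,130:350],(440,360)); b=cv2.resize(t["pixels"][160:340,100:280],(360,360))
cv2.imwrite("pics/c1.png",np.hstack([a,b])[...,::-1])
E
```

```text
-0.00011983824474304794 0.0 [ 0.01610092 -0.00789671  0.01354736]
```

View pics/c1.png

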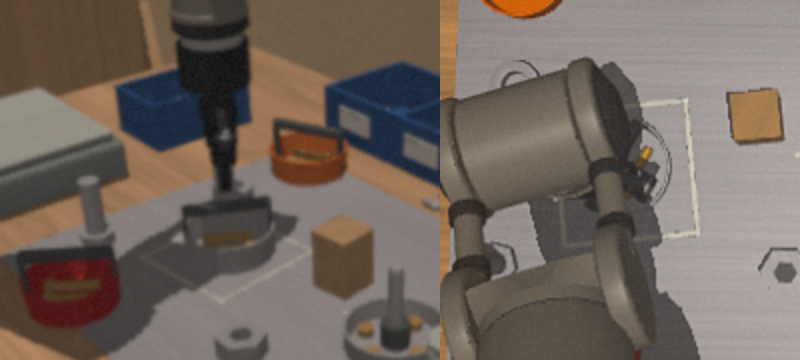

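```bash
python3 - <<'E'
from meas import *
for n in("side","top"):
    s=snapshot(n); W=cloud(s)
    b=blob(W,(.536,.25),.06,.053,.075); r=cv2.minAreaRect((b[:,:2]*1000).astype(np.float32)); print(n,len(b),r)
    for z in np.arange(.05,.16,.01):
        P=blob(W,(.536,.25),.12,z,z+.01)
        if len(P): print(round(z,3),len(P),P.min(0).round(3),P.max(0).round(3),np.median(P,0).round(3))
print(proj(snapshot("side"),[(.5362,.2498,.057),(.5362,.2498,.043)]))
s=snapshot("side"); a=cv2.resize(s["pixels"][130:240,190:300],(600,600),interpolation=2); cv2.imwrite("pics/c2.png",np.clip(a*1.6,0,255).astype(np.uint8)[...,::-1])
E
```

```text
side 303 ((535.0421752929688, 248.78713989257812), (15.88214111328125, 100.71935272216797), 61.50170135498047)
0.05 93 [0.489 0.221 0.05 ] [0.578 0.27  0.06 ] [0.534 0.245 0.057]
0.06 214 [0.489 0.223 0.06 ] [0.581 0.277 0.068] [0.534 0.249 0.065]
0.07 11 [0.525 0.239 0.077] [0.543 0.251 0.08 ] [0.535 0.245 0.079]
0.08 34 [0.524 0.235 0.08 ] [0.544 0.253 0.09 ] [0.532 0.242 0.086]
0.09 45 [0.522 0.231 0.09 ] [0.543 0.261 0.1  ] [0.53  0.241 0.096]
0.1 41 [0.524 0.235 0.1  ] [0.544 0.254 0.11 ] [0.531 0.24  0.105]
0.11 23 [0.522 0.234 0.111] [0.543 0.251 0.117] [0.529 0.239 0.113]
0.12 33 [0.512 0.217 0.123] [0.534 0.263 0.13 ] [0.522 0.224 0.127]
0.13 30 [0.507 0.209 0.13 ] [0.531 0.245 0.14 ] [0.519 0.224 0.133]
0.14 54 [0.502 0.202 0.14 ] [0.545 0.265 0.15 ] [0.516 0.212 0.146]
0.15 51 [0.499 0.195 0.15 ] [0.542 0.263 0.159] [0.514 0.207 0.155]
top 90 ((536.5240478515625, 249.35528564453125), (10.968751907348633, 100.29856872558594), 61.52745819091797)
0.05 5 [0.49  0.225 0.051] [0.572 0.269 0.059] [0.492 0.268 0.057]
0.06 72 [0.492 0.221 0.06 ] [0.582 0.275 0.07 ] [0.567 0.231 0.066]
0.07 14 [0.498 0.225 0.07 ] [0.579 0.273 0.073] [0.563 0.233 0.072]
0.12 1 [0.535 0.22  0.129] [0.535 0.22  0.129] [0.535 0.22  0.129]
0.13 3 [0.534 0.221 0.131] [0.537 0.223 0.136] [0.537 0.222 0.131]
0.14 8 [0.526 0.212 0.14 ] [0.534 0.219 0.15 ] [0.531 0.216 0.147]
0.15 14 [0.51  0.201 0.15 ] [0.53  0.223 0.159] [0.525 0.215 0.154]
[[242.93353944 194.58905884]
 [243.44145974 200.09661892]]
```

View pics/c2.png

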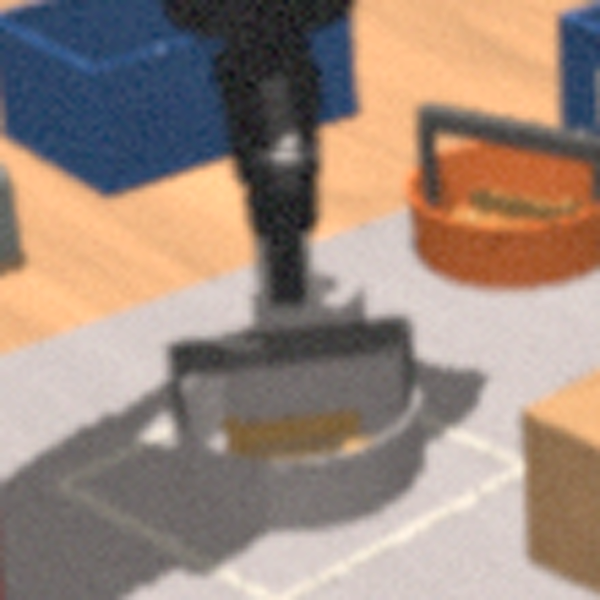

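```bash
python3 - <<'E'
from meas import *
move_l([.5362,.2498,.127],.1); pause(.2); st()
s=snapshot("side"); W=cloud(s)
for z in np.arange(.07,.2,.006):
    P=blob(W,(.536,.25),.04,z,z+.006)
    if len(P): print(round(z,3),len(P),np.median(P,0).round(3), np.ptp(P,0).round(3))
u,v=proj(s,[(.5362,.2498,.113)])[0]; print(u,v)
a=cv2.resize(s["pixels"][110:220,190:300],(600,600),interpolation=2); cv2.imwrite("pics/c3.png",np.clip(a*1.6,0,255).astype(np.uint8)[...,::-1])
E
```

```text
5.89 p [0.5358 0.2497 0.1262] F [0.7 0.1 0.3] open -0.0004
0.142 3 [0.534 0.245 0.148] [0.009 0.006 0.001]
0.148 21 [0.531 0.244 0.151] [0.02  0.011 0.006]
0.154 25 [0.53  0.241 0.157] [0.019 0.015 0.006]
0.16 30 [0.532 0.241 0.163] [0.021 0.028 0.006]
0.166 27 [0.528 0.243 0.169] [0.02  0.022 0.006]
0.172 29 [0.531 0.24  0.175] [0.018 0.017 0.006]
0.178 23 [0.531 0.241 0.181] [0.019 0.014 0.006]
0.184 10 [0.531 0.238 0.185] [0.014 0.006 0.004]
0.19 13 [0.525 0.226 0.195] [0.019 0.041 0.003]
0.196 32 [0.522 0.223 0.199] [0.026 0.046 0.005]
240.8530756032338 171.81711151698084
```

View pics/c3.png

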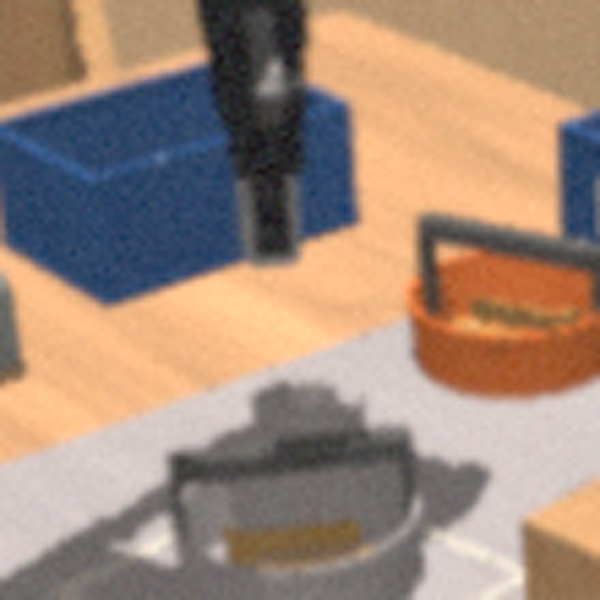

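The fingertips show at z≈0.147 while the TCP reads 0.127, so they stand about 33 mm higher than the stated tool geometry says. I'll check this with a gentle touch on an empty patch of plate.

```bash
python3 - <<'E'
from h import *
move_l([.66,.19,.10],.2); move_l([.66,.19,.0],.15); st()
print(move_l([.66,.19,-.05],.04,f_stop=4)); st("touch")
move_l([.66,.19,.05],.2); st()
E
```

```text
7.61 p [0.6607 0.1904 0.0012] F [-0.2  0.2  0.4] open 0.0004
True
touch 8.27 p [ 0.66    0.19   -0.0199] F [-3.  -0.4  6.9] open -0.0
 8.77 p [0.6598 0.19   0.0497] F [-0.5 -0.5 -0.4] open 0.0003
```

Confirmed: the real tool is 34 mm shorter than reported, so I command z = true TCP − 0.034. Now gripping the bar at the right height.

```bash
cat >> h.py <<'E'
ZO=.034
def L(x,y,z,v=.15,deg=None,**k):  # z = true TCP height
    return move_l([x,y,z-ZO],v,ori=None if deg is None else Q(deg),**k)
E
python3 - <<'E'
from meas import *
L(.66,.19,.12,.2); release(); L(.5362,.2498,.11,.2); L(.5362,.2498,.057,.1); st()
clamp(40); pause(.2); st("clamped"); print(get_grip_force(),get_torque())
s=snapshot("side"); W=cloud(s)
b=blob(W,(.536,.25),.065,.055,.068); print(cv2.minAreaRect((b[:,:2]*1000).astype(np.float32)))
E
```

```text
11.41 p [0.5367 0.2498 0.0232] F [ 0.3 -0.1  0.5] open 0.0857
clamped 12.28 p [0.536  0.2496 0.0231] F [-1.7 -1.4  3.9] open 0.0109
42.54203796386719 [-0.29088458  0.2377852   0.0321487 ]
((532.7714233398438, 245.2239990234375), (32.44758224487305, 100.21060180664062), 56.44662094116211)
```

```bash
python3 - <<'E'
from h import *
z=.057
for x,y,v in [(.695,.22,.1),(.695,-.2277,.14),(.5382,-.2277,.1)]:
    L(x,y,z,v); st()
release(); st("rel"); L(.5382,-.2277,.15,.2); st()
E
python3 - <<'E'
from meas import *
s=snapshot("side"); W=cloud(s)
b=blob(W,(.538,-.2277),.065,.053,.08); print(cv2.minAreaRect((b[:,:2]*1000).astype(np.float32)),np.percentile(b[:,2],[5,95])); print(disk(W,(.538,-.2277),.07,.025,.045))
cv2.imwrite("pics/s2.png",s["pixels"][...,::-1])
E
```

```text
14.09 p [0.6937 0.2211 0.0232] F [-6.6  1.2  6.3] open 0.0112
 17.44 p [ 0.6951 -0.2277  0.0232] F [1.7 4.8 4.2] open 0.011
 19.16 p [ 0.5385 -0.2284  0.0231] F [ 2.5 -3.8  2.1] open 0.0114
rel 19.87 p [ 0.5382 -0.2277  0.023 ] F [-0.2 -0.1  1.4] open 0.0857
 20.48 p [ 0.5377 -0.2274  0.1153] F [-0.  -0.  -1.5] open 0.0855
((538.3971557617188, -227.8803253173828), (15.021677017211914, 100.29935455322266), 62.32466506958008) [0.0563344 0.0677187]
[ 5.376e-01 -2.270e-01  5.350e-02  3.300e-02  5.296e-01 -2.371e-01
  6.300e+02]
```

View pics/s2.png

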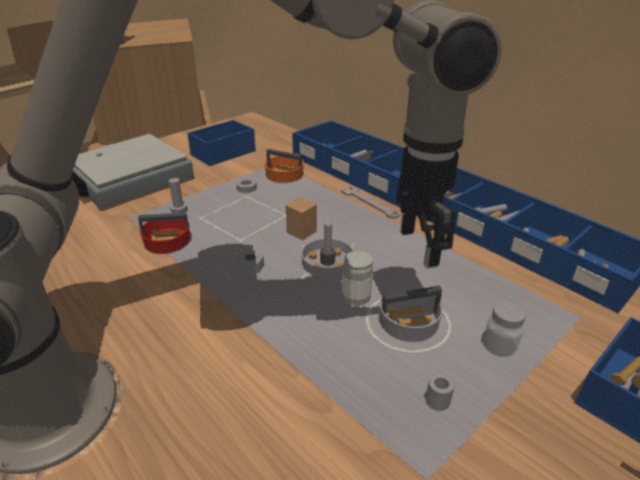

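The side view shows the hoop pan upright and well inside the ring, at pixel (410,315), and everything else where it was. Next the spindle pan.

```bash
python3 - <<'E'
from h import *
x,y,z=.5507,-.012,.060
L(x,y,.15,.25,deg=0); st()
if L(x,y,z,.12,f_stop=6): st("HIT"); raise SystemExit
clamp(40); pause(.1); st("clamped")
if not .012<get_opening()<.02: raise SystemExit("bad grip")
for a,b,v in [(.695,.01,.1),(.695,.22,.13),(.5308,.2475,.1)]:
    L(a,b,z,v); st()
release(); L(.5308,.2475,z,.1,deg=90); clamp(25); pause(.1); st("centred"); release(); st()
L(.5308,.2475,.15,.2); st()
E
```

```text
21.86 p [ 0.5505 -0.0124  0.1155] F [-0.3 -0.1 -0.1] open 0.0854
clamped 23.5 p [ 0.5511 -0.012   0.0262] F [ 2.1 -1.1  1.2] open 0.0147
 25.11 p [0.6927 0.0097 0.0264] F [-9.  -1.6  9. ] open 0.0152
 26.88 p [0.6952 0.2196 0.0263] F [ 0.1 -4.5  5.5] open 0.0153
 28.69 p [0.5314 0.2478 0.0262] F [3.4 2.2 3.6] open 0.0151
centred 31.82 p [0.5308 0.2478 0.026 ] F [ 0.1  2.  -1.3] open 0.0152
 32.51 p [0.5308 0.2475 0.026 ] F [-0.5 -0.1  0.3] open 0.0853
 33.11 p [0.5302 0.2473 0.1152] F [-1.1  0.3 -1. ] open 0.0854
```

```bash
python3 - <<'E'
from meas import *
s=snapshot("side"); W=cloud(s)
print("spin",disk(W,(.531,.2475),.03,.05,.11),"rim",disk(W,(.531,.2475),.07,.015,.03))
x,y,z=.4394,-.363,.024
move_ptp([x,y,.15-ZO],Q(45)); st()
if L(x,y,z,.12,f_stop=6): st("HIT"); raise SystemExit
clamp(25); st("c1"); release(); L(x,y,z,.1,deg=-45); clamp(40); pause(.1); st("c2")
s=snapshot("side"); W=cloud(s); print("sleeve",disk(W,(x,y),.03,.02,.036))
L(x,y,.16,.15); st()
E
```

```text
spin [5.305e-01 2.479e-01 1.090e-02 7.340e-02 5.288e-01 2.440e-01 1.360e+02] rim [5.322e-01 2.469e-01 5.500e-02 2.210e-02 5.281e-01 2.445e-01 5.080e+02]
 35.37 p [ 0.44   -0.3622  0.116 ] F [0.3 0.2 0.6] open 0.0851
c1 37.08 p [ 0.4395 -0.3632 -0.0095] F [-0.4  0.7  5. ] open 0.0366
c2 39.96 p [ 0.4394 -0.363  -0.0097] F [-1.4  1.9  4.5] open 0.0356
sleeve [ 4.356e-01 -3.668e-01  2.950e-02  2.810e-02  4.344e-01 -3.667e-01
  4.120e+02]
 41.07 p [ 0.4389 -0.3625  0.1249] F [-0.4 -0.4 -1.9] open 0.0359
```

```bash
python3 - <<'E'
from meas import *
x,y=.5308,.2475
move_ptp([x,y,.16-ZO],Q(-45)); L(x,y,.135,.1); pause(.3); st()
s=snapshot("side"); W=cloud(s); print("sleeve/finger low",disk(W,(x,y),.035,.107,.12))
print(L(x,y,.085,.05,f_stop=5)); st("on")
if get_position()[2]+ZO<.088:
    print(L(x,y,.048,.05,f_stop=5)); pause(.1); st("down")
s=snapshot("side"); cv2.imwrite("pics/s3.png",cv2.resize(s["pixels"][130:290,170:380],(788,600),interpolation=2)[...,::-1])
E
```

```text
43.98 p [0.5311 0.2476 0.1016] F [-0.4  0.4 -0.5] open 0.0352
sleeve/finger low [5.283e-01 2.449e-01 1.760e-02 1.162e-01 5.242e-01 2.366e-01 5.600e+01]
False
on 45.17 p [0.5311 0.2476 0.0514] F [-0.3 -0.4 -1.7] open 0.0355
True
down 45.88 p [0.5304 0.2473 0.0203] F [-1.2  0.   5.1] open 0.0357
```

View pics/s3.png

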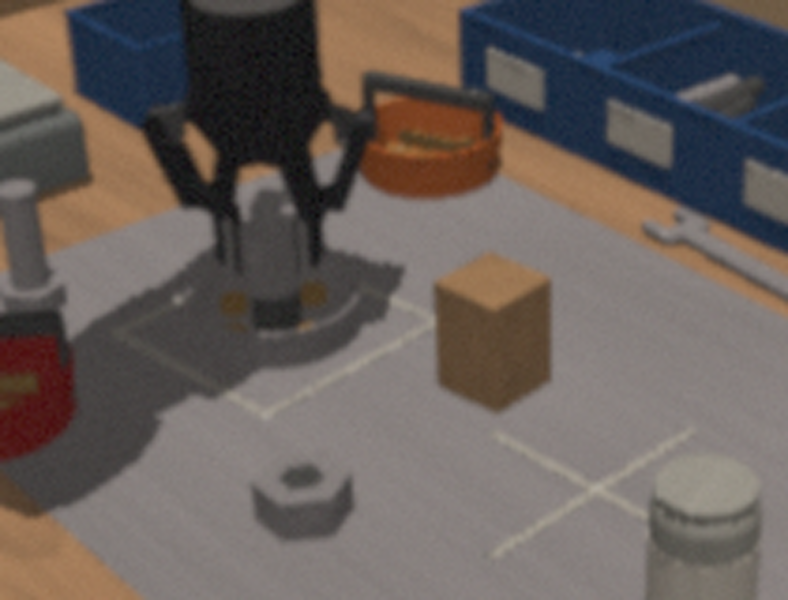

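The sleeve is on the spindle and seated, with contact at TCP 0.054 as predicted for the shoulder. I'll release, back off and verify.

```bash
python3 - <<'E'
from meas import *
release(); L(.5308,.2475,.17,.2); move_ptp([.186,.491,.211],Q(69)); pause(.3); st()
for n in("top","side"):
    s=snapshot(n); W=cloud(s)
    for l,c,r,a,b in [("sleeve",(.531,.2475),.04,.05,.078),("pan",(.531,.2475),.07,.015,.03),("tip",(.531,.2475),.03,.08,.1),("hoop",(.538,-.228),.07,.025,.045),("can",(.51,-.115),.045,.07,.1),("jar",(.59,-.36),.05,.06,.09),("carton",(.58,.1),.05,.055,.085),("nut",(.44,.08),.04,.015,.04),("collar",(.63,.36),.04,.01,.03)]:
        try: print(n,l,disk(W,c,r,a,b))
        except Exception: print(n,l,"none")
    if n=="top": cv2.imwrite("pics/t4.png",cv2.resize(s["pixels"][110:360,95:530],(783,450))[...,::-1])
E
```

```text
49.08 p [0.1865 0.4908 0.2109] F [-0.5  0.2  0.6] open 0.0855
top sleeve [5.313e-01 2.476e-01 1.840e-02 7.030e-02 5.307e-01 2.451e-01 2.180e+02]
top pan [5.330e-01 2.483e-01 5.220e-02 2.440e-02 5.339e-01 2.557e-01 3.880e+02]
top tip [5.327e-01 2.483e-01 8.300e-03 9.150e-02 5.325e-01 2.476e-01 5.900e+01]
top hoop [ 5.396e-01 -2.279e-01  5.200e-02  3.520e-02  5.392e-01 -2.326e-01
  3.280e+02]
top can [ 5.192e-01 -1.217e-01  2.590e-02  8.570e-02  5.191e-01 -1.209e-01
  5.330e+02]
top jar [ 6.048e-01 -3.640e-01  2.560e-02  7.590e-02  6.040e-01 -3.626e-01
  5.010e+02]
top carton [5.883e-01 1.095e-01 3.230e-02 7.120e-02 5.883e-01 1.096e-01 6.050e+02]
top nut [4.321e-01 7.970e-02 2.540e-02 2.490e-02 4.322e-01 7.950e-02 4.300e+02]
top collar [6.212e-01 3.629e-01 2.700e-02 1.910e-02 6.202e-01 3.618e-01 3.890e+02]
side sleeve [5.291e-01 2.462e-01 1.960e-02 6.610e-02 5.253e-01 2.394e-01 2.140e+02]
side pan [5.310e-01 2.469e-01 5.430e-02 2.180e-02 5.250e-01 2.397e-01 4.480e+02]
side tip [5.317e-01 2.479e-01 9.500e-03 8.740e-02 5.295e-01 2.456e-01 4.900e+01]
side hoop [ 5.379e-01 -2.270e-01  5.350e-02  3.320e-02  5.300e-01 -2.366e-01
  6.310e+02]
side can [ 5.177e-01 -1.233e-01  2.590e-02  8.420e-02  5.133e-01 -1.270e-01
  5.810e+02]
side jar [ 6.027e-01 -3.654e-01  2.620e-02  7.510e-02  5.971e-01 -3.670e-01
  7.700e+02]
side carton [5.864e-01 1.082e-01 3.280e-02 6.890e-02 5.825e-01 1.037e-01 4.370e+02]
side nut [4.309e-01 7.870e-02 2.590e-02 2.350e-02 4.289e-01 7.630e-02 3.610e+02]
side collar [6.208e-01 3.615e-01 2.860e-02 1.780e-02 6.236e-01 3.587e-01 1.260e+02]
```

View pics/t4.png

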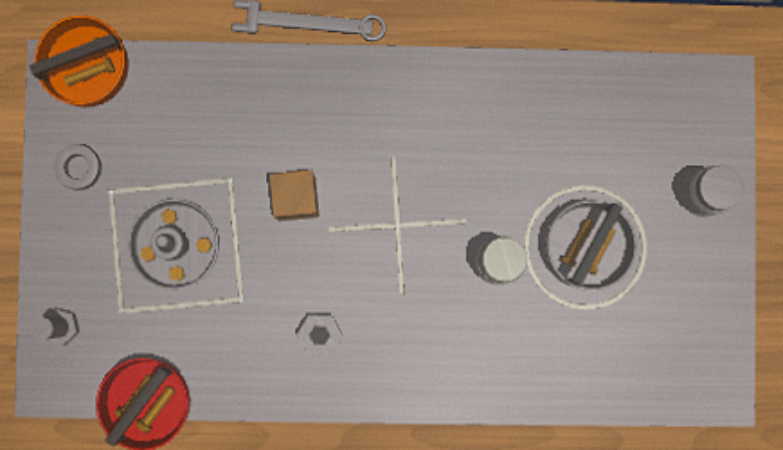

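Both pans are centred in their outlines (spindle pan at 175,243 and hoop pan at 587,243). The sleeve's top is at z≈0.070, so it is seated, and the bystanders haven't moved.

```bash
python3 -c "
from plant import *
print(close_job(), get_time_s())"
```

```text
the job is handed in; nothing more can be done
the job is handed in; nothing more can be done
```

The job is handed in: the hoop-handled pan is in the ring, the spindle pan is in the square with the tall sleeve down on its shoulder, and nothing else moved, at about 49 s of the 72 s allowed.

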